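# Drop the dice through the tower's swing gate

## Task

Three dice lie in the hopper on top of the grey dice tower, held up by its flat black swing gate. With a fingertip, push the gate's arm round clockwise (seen from above) to its open end, so that all three dice drop into the tower's tray, then push the arm back the other way until the gate is fully shut, ready for the next roll. Work it by gentle pushing only: do not pinch the arm, touch or lift the dice, or disturb the other things on the shelf.

Things in the scene. Friction and masses are not known exactly. Their poses are not given: they have to be found in the camera images.
- tower: grey plastic dice tower, fixed to the shelf. Origin on the shelf under the middle of its square upright shaft (80 x 80 mm outside, 72 x 72 mm inside, 172 mm high). x axis points from the shaft to the catch tray, z up. The shaft's top 36 mm (136 to 172 mm high) is the open hopper; a slot under it lets the gate swing. A ramp inside brings fallen dice out to the tray within about a second
- pivot (a point): the gate's upright pivot, outside the shaft at (-52, -52) mm in the tower's frame, at shelf height. The arm lies on one side of it; the 4 mm black gate plate (98 x 78 mm, 128 to 132 mm high) on the other side swings out past the tower's -y wall, up to 125 mm from the pivot
- tray (a point): middle of the tray's inner floor, 3 mm above the shelf. The open tray runs 36 to 170 mm along the tower's +x, is 110 mm wide, walls 38 mm high
- hopper (a point): middle of the hopper's floor (the shut gate's top), 132 mm above the shelf
- gate (a joint): angle of the swing gate with its arm, rad: 0 = fully shut (stop), grows as they turn clockwise seen from above, 1.6 = fully open (stop). The last die drops by about 1.5. It starts at 0 to 0.1, turns stiffly without a spring (0.06 N m, about 0.6 N at the paddle) and stays where it is left
- paddle (a point): middle of the top edge of the arm's paddle, 100 mm level from the pivot. The black arm runs straight from the pivot through here, 12 mm thick, 125 mm long: a bar 132 to 146 mm above the shelf, its outer 50 mm an upright paddle up to 172 mm. Shut, it points 240 deg counter-clockwise (from above) from the tower's x axis; open, 148 deg: its sweep is clear of the shaft, away from the tray
- die_a: red acrylic die, a 20 mm cube with white pips, 10 to 14 g; origin at its centre. At the start it lies in the hopper on the gate (centre 142 mm high)
- die_b: blue acrylic die, a 20 mm cube with white pips, 10 to 14 g; origin at its centre. At the start it lies in the hopper on the gate (centre 142 mm high)
- die_c: green acrylic die, a 20 mm cube with white pips, 10 to 14 g; origin at its centre. At the start it lies in the hopper on the gate (centre 142 mm high)
- bowl: bystander: white ceramic bowl, 110 mm across, 45 mm high; origin under its centre
- tin: bystander: flat stainless steel tin with hinged lid, shut, 77 x 102 x 36 mm; origin under its centre
- case: bystander: black plastic case with a steel spring clip, 70 x 105 x 36 mm; origin under its centre
- pawn_a: bystander: wooden pawn, 28 mm across, 48 mm high, on the arm's side of the tower; origin under its centre
- pawn_b: bystander: dark wooden pawn, 28 mm across, 48 mm high, under the gate's swing; origin under its centre
- mug: bystander: blue mug, 80 mm across, 92 mm high, on the tower's -y side; origin under its centre
- bottle: bystander: aluminium drinking bottle, 68 mm across, 200 mm high, on the tower's +y side; origin under its centre

How it is judged:
By the outcome, as a careful person would: the job done as asked, in the order asked, and still so for the second after the job is handed in, with the robot touching nothing.
It also fails if it takes over 54 s, if anything falls off the work surface, if the arm or the gripper's body presses on something with over 40 N, if the wrist force passes 120 N, or if a joint passes its speed limit or range.

## Robot

A 7-joint arm with a two-finger parallel gripper is mounted at the origin on the work surface. World frame = base frame: x ahead of the robot, y to its left, z up, the work surface at z = 0. Lengths are in m, angles in rad, forces in N, time in s.
With the tool pointing down it reaches from about 0.4 to 0.85 m from the base axis. Payload 10.4 kg.
Tool frame: the origin (TCP) lies at the very end of the fingers, on their centre line; the grasp point (between the pads) lies 19 mm behind it; z points along the fingers, y is the line along which they close (so a half turn about z gives the same grasp; the last joint's range is limited). The gripper opens to 87 mm and grips with 3 to 60 N. Pads are 19 mm wide; open, the fingers measure 117 mm over their backs; the gripper's body (75 mm by 190 mm) begins 51 mm behind the grasp point.
Start: joints at [-1.275, 0.332, -0.065, 1.46, 0.022, 1.35, -0.088], TCP at [0.196, 0.594, 0.223] pointing down, gripper open.
Joint ranges: [-2.6, 2.6], [-0.5, 2.12], [-1.47, 1.34], [0.16, 2.42], [-1.27, 4.41], [0.06, 2.06], [-2.6, 2.6]. Speed limits (rad/s): [2.22, 2.22, 2.79, 2.79, 3.14, 3.14, 3.14].

## Interface

Orientations are given as a unit quaternion [x, y, z, w].
In Python, from bench import status, camera, order gives the robot as it stands.
- The arm moves only by the tool jog_arm, never from a script. Its argument "plan" is a list of rows, each a list of 7 numbers: the turn, a rotation vector about the tool's x, y, z in rad, then the shift along the tool's x, y, z in mm, then the opening, from -1 (shut) to 1 (fully open). A call has 1 to 12 rows; each row is the pose to reach, as a shift and turn from the pose commanded when the call began, along the tool's axes at that moment; what a row does not reach only later rows make up. A row lasts 1/10 s, in which the tool goes at most 50 mm and 8.59 degrees, less where a joint would pass 70% of its speed; a pose out of reach is approached as far as the arm can. A call with a gripper value outside its range is refused whole. The fingers move at their own pace and stop on an object; "squeeze" is the grip in N (left out, the last holds). Time passes only in rows, so rows that repeat a pose let the fingers close. It gives the time, the measured TCP pose, the force, the opening and the grip force at its end, in the units of the state.
- status.read_state(): the state, without advancing time (a new reading comes with each control period).
- camera(name): name is "scene" or "top" or "wrist"; returns a dict with "image" (480x640x3 uint8, red, green, blue), "z_map" (480x640 float32, m along the optical axis (not along the pixel's ray), 0 where there is no reading), "fx", "fy", "cx", "cy" (pixels), "world_from_camera" (4x4, takes a point from camera to world coordinates); the wrist camera has in their place "mount" (4x4, takes a point from camera to tool coordinates, whose origin is the TCP and whose axes are the flange's). Camera axes: x right, y down, z forward; pixel columns grow to the right and rows downward; lengths in m; the calibration is good to about 2 mm. A picture is of the moment at which its call begins: read the wrist's pose just before it.
- order.close_job(): hands the job in; it is judged then, once.
The state is a dict: "time": time; "joint_positions": joint angles; "joint_vel": joint speeds; "joint_torque": joint torques, N m; "ee_pos": TCP position; "eef_rot": TCP orientation; "ft_force": force on the tool from outside, world axes, zero at the start; "torque": the same for the moment, N m; "width": finger opening in m; "grip_force": force on a finger pad.
Only numpy, scipy, OpenCV 4.12 (cv2) and the standard library are available. Lean on these libraries where they do the work, as an engineer would, in place of code of your own. Each camera call takes 0.05 s, during which the arm holds its last target. There are 200 camera calls.

## Working session

There is one attempt and no reset: what is moved stays moved. The work goes in short steps, Python scripts to look and compute and a tool call to move; the robot and the scene stay as the last step left them, time stands still between calls to the robot, and variables do not carry over. Pictures are saved under pics/ and viewed, at most 10 in all, crops included, and the job is handed in when it is done.

Besides the shell and the picture viewer there is one more tool, called after "Request:" by a JSON object that holds its "name" and its "arguments". jog_arm: Moves the arm, as the interface text tells. Its arguments: {"type":"object","properties":{"plan":{"type":"array"},"squeeze":{"type":"number"}},"required":["plan"]}

```bash
mkdir -p pics; ls; python3 - <<'E'
from bench import status,camera
import cv2,numpy as np
s=status.read_state();print({k:np.round(v,3).tolist() for k,v in s.items()})
for n in("top","scene"):
    c=camera(n);cv2.imwrite(f"pics/{n}0.png",c["image"][:,:,::-1]);np.savez(f"{n}0.npz",**c)
    print(n,c["fx"],c["cx"],c["cy"],np.round(c["world_from_camera"],3).tolist())
E
```

```text
pics
{'time': 0.0, 'joint_positions': [-1.275, 0.333, -0.065, 1.461, 0.022, 1.35, -0.088], 'joint_vel': [0.0, -0.001, 0.002, 0.001, 0.0, 0.001, 0.001], 'joint_torque': [-0.0, -62.326, 0.024, -38.99, -0.062, 0.04, 0.0], 'ee_pos': [0.196, 0.593, 0.222], 'eef_rot': [0.159, 0.987, -0.001, -0.0], 'ft_force': [-0.678, 0.038, 0.249], 'torque': [-0.002, 0.003, 0.005], 'grip_force': 0.0, 'width': 0.087}
top 446.0790454294723 325.58894996804923 235.66809342158834 [[-0.022, -0.99, 0.14, 0.472], [-1.0, 0.02, -0.014, 0.066], [0.011, -0.14, -0.99, 1.037], [0.0, 0.0, 0.0, 1.0]]
scene 503.1319716747043 318.6266627808012 237.34630599998468 [[0.202, 0.687, -0.698, 1.343], [0.979, -0.131, 0.155, -0.085], [0.015, -0.715, -0.699, 0.828], [0.0, 0.0, 0.0, 1.0]]
```

View pics/top0.png

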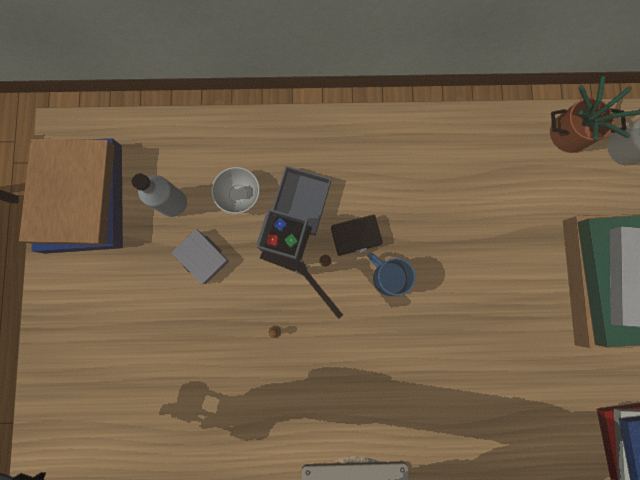

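View pics/scene0.png

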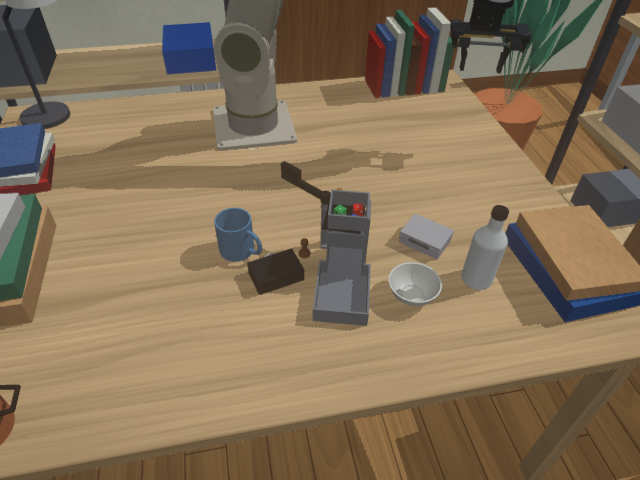

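The top view shows the hopper with dice at (283,235), the tray at (302,195), and the arm running from about (300,268) to (340,316). Pawn_a is at (275,331) and pawn_b at (325,260). Next I measure heights from depth.

```bash
cat > h.py <<'E'
import numpy as np,cv2
def cloud(c):
    z=c["z_map"];v,u=np.mgrid[:480,:640]
    p=np.stack([(u-c["cx"])/c["fx"]*z,(v-c["cy"])/c["fy"]*z,z],-1)
    T=c["world_from_camera"];w=p@T[:3,:3].T+T[:3,3];w[z<=0]=np.nan
    return w
def ray(c,u,v,h):
    T=c["world_from_camera"];d=T[:3,:3]@np.array([(u-c["cx"])/c["fx"],(v-c["cy"])/c["fy"],1]);o=T[:3,3]
    return o+d*(h-o[2])/d[2]
def measure(c):
    w=cloud(c);roi=np.zeros((480,640),bool);roi[150:360,225:365]=1
    hi=(roi&(w[...,2]>.155)&(w[...,2]<.185)).astype(np.uint8)
    n,l,st,_=cv2.connectedComponentsWithStats(hi)
    for i in range(1,n):
        if st[i,4]<25: continue
        m=l==i;p=w[m];print("comp px",st[i],"z",np.median(p[:,2]).round(4),"mean",p.mean(0).round(4))
        ctr,sz,ang=cv2.minAreaRect((p[:,:2]*1000).astype(np.float32));print("  rect mm",np.round(ctr,1),np.round(sz,1),round(ang,1))
    return w
E
python3 - <<'E'
from h import *
c=dict(np.load("top0.npz"));w=measure(c)
m=np.zeros((480,640),bool);m[262:325,295:350]=1
m&=(w[...,2]>.12)&(w[...,2]<.19)&(c["image"].max(-1)<60)
p=w[m]
print(len(p),np.percentile(p[:,2],[5,50,95]))
pp=(p[:,:2]*1000).astype(np.float32);print(cv2.fitLine(pp,cv2.DIST_HUBER,0,.01,.01).ravel(),cv2.minAreaRect(pp))
for u,v in((275,331),(325,260)):print(w[v-3:v+4:3,u-3:u+4:3].reshape(-1,3).round(3).tolist())
E
python3 -c "
import cv2;i=cv2.imread('pics/top0.png')[140:350,215:425];cv2.imwrite('pics/crop0.png',cv2.resize(i,(588,588),interpolation=2))"
```

```text
comp px [257 209  51  50 499] z 0.1713 mean [0.604  0.1431 0.1689]
  rect mm [602.2 141.4] [84.2 80.8] 72.6
comp px [322 295  21  24 163] z 0.1724 mean [0.4578 0.0441 0.1723]
  rect mm [457.5  44. ] [49.7 11.9] 37.8
383 [0.14351538 0.14934064 0.17366765]
[  0.78777164   0.61596745 492.98676     71.984695  ] ((494.77606201171875, 70.5871353149414), (139.0323486328125, 19.839250564575195), 40.720848083496094)
[[0.409, 0.177, 0.012], [0.409, 0.17, 0.012], [0.409, 0.164, 0.007], [0.405, 0.173, 0.045], [0.405, 0.167, 0.043], [0.402, 0.163, 0.012], [0.399, 0.173, 0.048], [0.398, 0.167, 0.045], [0.396, 0.163, 0.013]]
[[0.564, 0.061, 0.044], [0.564, 0.054, 0.046], [0.564, 0.047, 0.044], [0.558, 0.061, 0.043], [0.557, 0.054, 0.047], [0.557, 0.048, 0.046], [0.554, 0.061, 0.009], [0.553, 0.054, 0.015], [0.554, 0.047, 0.007]]
```

View pics/crop0.png

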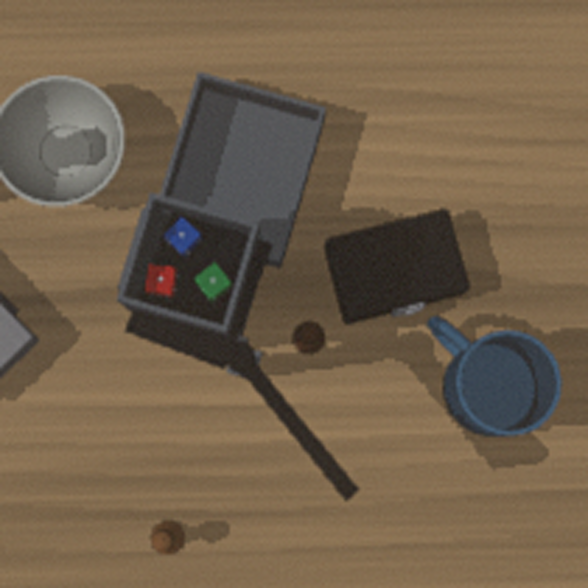

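The crop shows the shut arm, the dice lying in the hopper and the pawns well below the sweep. The tower is at (602,142) mm with yaw about -17.4°, putting the pivot near (537,107). The paddle at (457,44) lies 102 mm from the pivot, which matches the given 100 mm, and the gate reads about 0.07.

```bash
cat > plan.py <<'E'
import numpy as np
from scipy.spatial.transform import Rotation as R
from bench import status
P=np.array([537.,107.5]);YAW=-17.4
def target(g,gap,z,side=-1,r=100):
    """finger centre for gate angle g; side -1: behind the arm (opens it), +1: ahead (shuts it); gap from face mm"""
    a=np.radians(YAW+240)-g;d=a-np.pi/2
    return np.r_[P+r*np.array([np.cos(a),np.sin(a)])+side*(21+gap)*np.array([np.cos(d),np.sin(d)]),z],d
def rows(ts):
    s=status.read_state();Q=R.from_quat(s["eef_rot"]);p=np.array(s["ee_pos"])*1000
    print("tcp",p.round(1),"F",np.round(s["ft_force"],1),"t",round(s["time"],2))
    for q,psi in ts:
        M=np.array([[-np.sin(psi),np.cos(psi),0],[np.cos(psi),np.sin(psi),0],[0,0,-1]]).T
        print("  tgt",q.round(0),np.degrees(psi).round(0),"rot",(Q.inv()*R.from_matrix(M)).as_rotvec().round(3),"sh",Q.inv().apply(q-p).round(1))
def T(*a,**k):
    t=target(*a,**k);return t[:3],t[3]
E
python3 - <<'E'
from plan import *
def u(t): return t[:3],t[3]
rows([T(.07,18,222),T(.07,18,150)])
E
```

```text
Traceback (most recent call last):
  File "plan.py", line 16, in T
    t=target(*a,**k);return t[:3],t[3]
                                  ~^^^
IndexError: tuple index out of range
```

```bash
sed -i '/^def T/,$d' plan.py; echo 'T=target' >> plan.py
python3 - <<'E'
from plan import *
rows([T(.07,18,222),T(.07,18,150)])
E
```

```text
tcp [195.8 593.2 221.8] F [-0.6  0.2  0.6] t 0.1
  tgt [483.  15. 222.] 129.0 rot [-0.001 -0.001 -0.992] sh [-454.2 -459.3    0.5]
  tgt [483.  15. 150.] 129.0 rot [-0.001 -0.001 -0.992] sh [-454.2 -459.2   72.5]
```

Request:
{"name": "jog_arm", "arguments": {"plan": [[0, 0, -0.1, -38, -38, 0, -1], [0, 0, -0.2, -76, -76, 0, -1], [0, 0, -0.3, -114, -115, 0, -1], [0, 0, -0.4, -152, -153, 0, -1], [0, 0, -0.5, -190, -191, 0, -1], [0, 0, -0.58, -228, -230, 0, -1], [0, 0, -0.66, -266, -268, 0, -1], [0, 0, -0.75, -304, -307, 0, -1], [0, 0, -0.83, -342, -345, 0, -1], [0, 0, -0.92, -380, -384, 0, -1], [0, 0, -0.99, -420, -424, 0, -1], [0, 0, -0.99, -454, -459, 0, -1]]}}

```text
time: 1.3
ee_pos: [0.4633, 0.0543, 0.2225]
eef_rot: [-0.331, 0.944, 0.0, 0.0]
ft_force: [0.4, 1.0, 0.4]
width: 0.0025
grip_force: 0.0
```

```bash
python3 - <<'E'
from plan import *
from bench import camera
import cv2
rows([T(.07,18,222),T(.07,18,150)])
s=status.read_state();print(s["width"],s["joint_positions"])
c=camera("top");cv2.imwrite("pics/top1.png",cv2.resize(c["image"][140:350,215:425,::-1],(588,588)))
E
```

```text
tcp [463.3  54.3 222.5] F [0.4 1.  0.4] t 1.3
  tgt [483.  15. 222.] 129.0 rot [0. 0. 0.] sh [  9.2 -43.3   0.5]
  tgt [483.  15. 150.] 129.0 rot [0. 0. 0.] sh [  9.3 -43.3  72.5]
0.0024717007342663017 [-0.65761664 -0.0428402   0.43565819  1.88145398  0.01844292  1.29872345
  2.01750632]
```

Request:
{"name": "jog_arm", "arguments": {"plan": [[0, 0, 0, 0, 0, 0, -1], [0, 0, 0, 0, 0, 0, -1]]}}

```text
time: 1.55
ee_pos: [0.4627, 0.0567, 0.2222]
eef_rot: [-0.329, 0.944, 0.0, -0.0]
ft_force: [0.0, 1.1, 0.1]
width: 0.0005
grip_force: 0.0
```

```bash
python3 - <<'E'
from plan import *
rows([T(.07,18,222),T(.07,18,150)])
E
```

```text
tcp [462.7  56.7 222.2] F [0.  1.1 0.1] t 1.55
  tgt [483.  15. 222.] 129.0 rot [ 0.001 -0.    -0.002] sh [ 10.1 -45.7   0.2]
  tgt [483.  15. 150.] 129.0 rot [ 0.001 -0.    -0.002] sh [ 10.1 -45.7  72.2]
```

Request:
{"name": "jog_arm", "arguments": {"plan": [[0, 0, 0, 5, -23, 0, -1], [0, 0, 0, 10, -46, 0, -1], [0, 0, 0, 10, -46, 0, -1], [0, 0, 0, 10, -46, 20, -1], [0, 0, 0, 10, -46, 40, -1], [0, 0, 0, 10, -46, 60, -1], [0, 0, 0, 10, -46, 72, -1], [0, 0, 0, 10, -46, 72, -1]]}}

```text
time: 2.35
ee_pos: [0.4826, 0.0151, 0.1492]
eef_rot: [-0.33, 0.944, 0.0, -0.001]
ft_force: [-0.3, 0.3, -0.1]
width: 0.0005
grip_force: 0.0
```

```bash
python3 - <<'E'
from plan import *
from bench import camera
import cv2
rows([T(g,0,150) for g in (0.05,.2,.35,.5,.65,.8)])
c=camera("scene");cv2.imwrite("pics/s1.png",cv2.resize(c["image"][120:330,200:480,::-1],(784,588)))
E
```

```text
tcp [482.6  15.1 149.2] F [-0.3  0.3 -0.1] t 2.35
  tgt [474.  27. 150.] 130.0 rot [ 0.001 -0.002 -0.02 ] sh [-0.6 15.3 -0.8]
  tgt [462.  38. 150.] 121.0 rot [ 0.001 -0.003  0.13 ] sh [ 1.7 30.4 -0.8]
  tgt [453.  50. 150.] 113.0 rot [ 0.001 -0.003  0.28 ] sh [ 1.8 45.7 -0.8]
  tgt [445.  63. 150.] 104.0 rot [ 0.001 -0.003  0.43 ] sh [-0.5 60.8 -0.8]
  tgt [439.  77. 150.] 95.0 rot [ 0.001 -0.003  0.58 ] sh [-5.  75.5 -0.7]
  tgt [436.  92. 150.] 87.0 rot [ 0.    -0.003  0.73 ] sh [-11.6  89.3  -0.7]
```

View pics/s1.png

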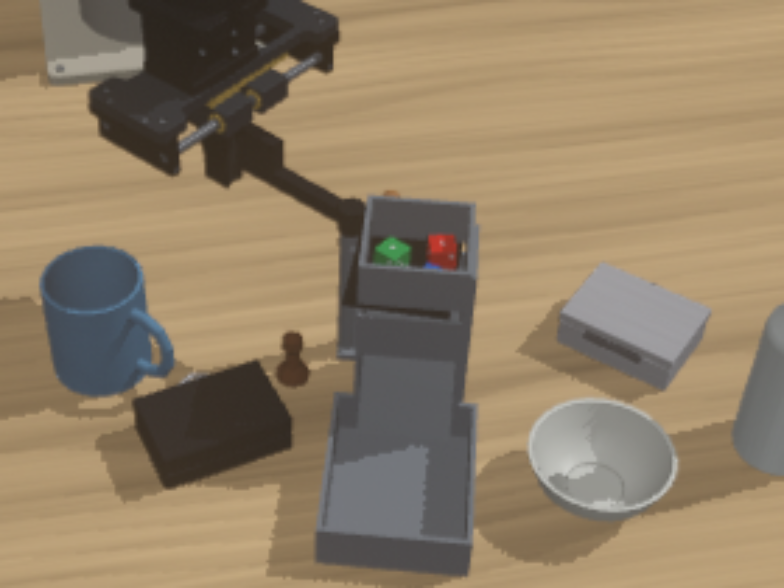

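The finger (220,160 in the crop) sits just behind the paddle, clear of everything. I start pushing.

Request:
{"name": "jog_arm", "arguments": {"plan": [[0, 0, 0, 0, 8, 0, -1], [0, 0, -0.01, 0, 15, 0, -1], [0, 0, 0.06, 0, 23, 0, -1], [0, 0, 0.13, 1, 30, 0, -1], [0, 0, 0.2, 2, 38, 0, -1], [0, 0, 0.28, 2, 46, 0, -1], [0, 0, 0.35, 1, 53, 0, -1], [0, 0, 0.43, 0, 61, 0, -1], [0, 0, 0.5, -2, 68, 0, -1], [0, 0, 0.58, -5, 75, 0, -1], [0, 0, 0.65, -8, 82, 0, -1], [0, 0, 0.73, -11, 89, 0, -1]]}}

```text
time: 3.6
ee_pos: [0.437, 0.0914, 0.1513]
eef_rot: [0.03, 1.0, 0.0, 0.001]
ft_force: [0.4, -1.1, 0.6]
width: 0.0004
grip_force: 0.4
```

```bash
python3 - <<'E'
from plan import *
rows([T(g,0,150) for g in (.8,.95,1.1,1.25,1.35,1.45,1.5,1.55,1.6)])
E
```

```text
tcp [437.   91.4 151.3] F [ 0.4 -1.1  0.6] t 3.6
  tgt [436.  92. 150.] 87.0 rot [ 0.001  0.001 -0.004] sh [1.1 0.7 1.3]
  tgt [435. 107. 150.] 78.0 rot [0.001 0.001 0.146] sh [ 3.1 15.9  1.3]
  tgt [436. 123. 150.] 70.0 rot [0.001 0.001 0.296] sh [ 2.9 31.2  1.3]
  tgt [439. 138. 150.] 61.0 rot [0.001 0.001 0.446] sh [ 0.4 46.3  1.3]
  tgt [443. 147. 150.] 55.0 rot [0.001 0.001 0.546] sh [-2.5 56.1  1.3]
  tgt [447. 156. 150.] 50.0 rot [0.001 0.001 0.646] sh [-6.3 65.6  1.4]
  tgt [450. 161. 150.] 47.0 rot [0.001 0.001 0.696] sh [-8.6 70.1  1.4]
  tgt [453. 165. 150.] 44.0 rot [0.001 0.001 0.746] sh [-11.1  74.6   1.4]
  tgt [456. 169. 150.] 41.0 rot [0.001 0.001 0.796] sh [-13.9  78.9   1.4]
```

Contact force is about 1 N, as expected. I continue to about 1.45.

Request:
{"name": "jog_arm", "arguments": {"plan": [[0, 0, 0.07, 2, 8, 0, -1], [0, 0, 0.15, 3, 16, 0, -1], [0, 0, 0.22, 3, 24, 0, -1], [0, 0, 0.3, 3, 31, 0, -1], [0, 0, 0.37, 2, 39, 0, -1], [0, 0, 0.45, 0, 46, 0, -1], [0, 0, 0.5, -1, 51, 0, -1], [0, 0, 0.55, -3, 56, 0, -1], [0, 0, 0.6, -4, 61, 0, -1], [0, 0, 0.65, -6, 66, 0, -1], [0, 0, 0.65, -6, 66, 0, -1]]}}

```text
time: 4.7
ee_pos: [0.4469, 0.1573, 0.1512]
eef_rot: [0.347, 0.938, 0.001, 0.0]
ft_force: [-0.4, 0.2, -0.3]
width: 0.0004
grip_force: 0.0
```

```bash
python3 - <<'E'
from plan import *
from bench import camera
import cv2
rows([T(g,0,150) for g in (1.45,1.5,1.55,1.6,1.64)])
c=camera("scene");a=cv2.resize(c["image"][120:330,200:480,::-1],(400,300))
c=camera("top");b=cv2.resize(c["image"][150:360,190:470,::-1],(400,300))
cv2.imwrite("pics/s2.png",np.hstack([a,b]))
E
```

```text
tcp [446.9 157.3 151.2] F [-0.4  0.2 -0.3] t 4.7
  tgt [447. 156. 150.] 50.0 rot [ 0.001  0.    -0.001] sh [-0.9 -0.3  1.2]
  tgt [450. 161. 150.] 47.0 rot [0.001 0.    0.049] sh [0.1 4.7 1.2]
  tgt [453. 165. 150.] 44.0 rot [0.001 0.    0.099] sh [0.7 9.8 1.2]
  tgt [456. 169. 150.] 41.0 rot [0.001 0.    0.149] sh [ 1.2 14.8  1.2]
  tgt [458. 173. 150.] 39.0 rot [0.001 0.    0.189] sh [ 1.3 18.9  1.2]
```

View pics/s2.png

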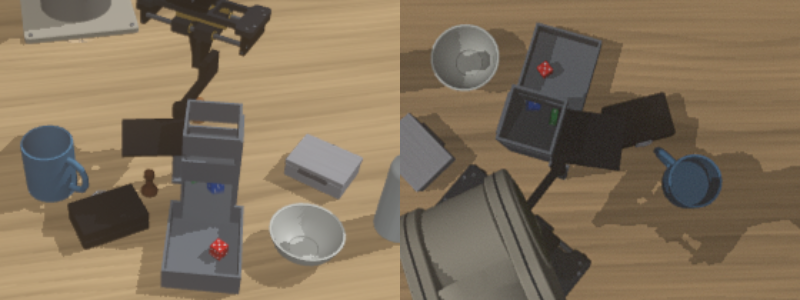

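The gate is nearly open: the red die is in the tray, blue is on the ramp and green is still in the shaft. I push gently on to the stop.

Request:
{"name": "jog_arm", "arguments": {"plan": [[0, 0, 0.03, 0, 2.5, 0, -1], [0, 0, 0.05, 0, 5, 0, -1], [0, 0, 0.08, 0, 7.5, 0, -1], [0, 0, 0.1, 1, 10, 0, -1], [0, 0, 0.12, 1, 12, 0, -1], [0, 0, 0.14, 1, 13.5, 0, -1], [0, 0, 0.15, 1, 14.5, 0, -1], [0, 0, 0.15, 1, 14.5, 0, -1]]}}

```text
time: 5.6
ee_pos: [0.4556, 0.1679, 0.1505]
eef_rot: [0.416, 0.909, 0.0, -0.0]
ft_force: [-0.2, 0.2, 0.2]
width: 0.0006
grip_force: 0.1
```

```bash
python3 - <<'E'
from plan import *
rows([T(1.6,0,150),T(1.64,0,150)])
E
```

```text
tcp [455.6 167.9 150.5] F [-0.2  0.2  0.2] t 5.6
  tgt [456. 169. 150.] 41.0 rot [ 0.    -0.    -0.002] sh [1.  0.9 0.5]
  tgt [458. 173. 150.] 39.0 rot [ 0.    -0.     0.038] sh [1.8 4.9 0.5]
```

Not yet against the stop, so I nudge on 1 mm per row until the force rises.

Request:
{"name": "jog_arm", "arguments": {"plan": [[0, 0, 0, 0, 1, 0, -1], [0, 0, 0, 0, 2, 0, -1], [0, 0, 0, 0, 3, 0, -1], [0, 0, 0, 0, 3, 0, -1]]}}

```text
time: 6.0
ee_pos: [0.458, 0.1698, 0.1505]
eef_rot: [0.416, 0.909, 0.0, 0.0]
ft_force: [-0.2, 0.1, 0.5]
width: 0.0009
grip_force: 0.1
```

```bash
python3 - <<'E'
from plan import *
from bench import camera
import cv2
rows([T(1.6,0,150)])
c=camera("scene");a=cv2.resize(c["image"][120:330,200:480,::-1],(400,300))
c=camera("top");b=cv2.resize(c["image"][150:360,190:470,::-1],(400,300))
cv2.imwrite("pics/s3.png",np.hstack([a,b]))
E
```

```text
tcp [458.  169.8 150.5] F [-0.2  0.1  0.5] t 6.0
  tgt [456. 169. 150.] 41.0 rot [ 0.     0.    -0.002] sh [ 1.2 -2.1  0.5]
```

View pics/s3.png

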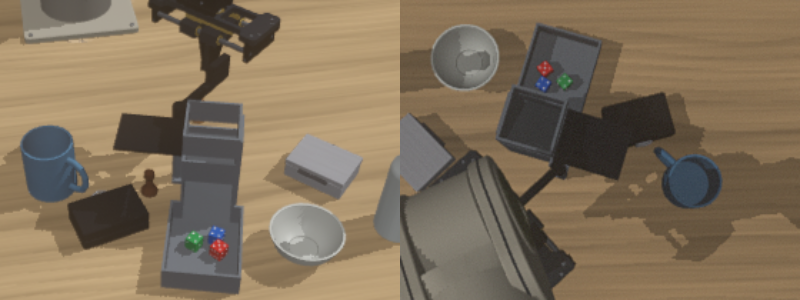

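All three dice are in the tray and the hopper is empty. I push the last bit to feel the open stop.

Request:
{"name": "jog_arm", "arguments": {"plan": [[0, 0, 0, 0, 1, 0, -1], [0, 0, 0, 0, 2, 0, -1], [0, 0, 0, 0, 3, 0, -1], [0, 0, 0, 0, 3, 0, -1]]}}

```text
time: 6.5
ee_pos: [0.4593, 0.171, 0.1504]
eef_rot: [0.416, 0.909, -0.001, -0.001]
ft_force: [-5.6, -3.6, 3.8]
width: 0.0005
grip_force: 3.9
```

The stop shows at about 7 N. I back off, lift over the arm and come down on the other side.

Request:
{"name": "jog_arm", "arguments": {"plan": [[0, 0, 0, 0, -8, 0, -1], [0, 0, 0, 0, -14, 0, -1], [0, 0, 0, 0, -14, -30, -1], [0, 0, 0, 0, -14, -55, -1], [0, 0, 0, 0, -14, -55, -1], [0, 0, 0, 0, 10, -55, -1], [0, 0, 0, 0, 36, -55, -1], [0, 0, 0, 0, 62, -55, -1], [0, 0, 0, 0, 62, -55, -1], [0, 0, 0, 0, 62, -30, -1], [0, 0, 0, 0, 62, 0, -1], [0, 0, 0, 0, 62, 0, -1]]}}

```text
time: 7.7
ee_pos: [0.5045, 0.2106, 0.1468]
eef_rot: [0.416, 0.909, -0.003, -0.002]
ft_force: [0.8, 0.9, 0.1]
width: 0.0002
grip_force: 0.0
```

```bash
sed -i 's/(21+gap)/(18+gap)/' plan.py; python3 - <<'E'
from plan import *
from bench import camera
import cv2
rows([T(g,0,150,1) for g in (1.6,1.45,1.3,1.15,1.0,.85,.7)])
c=camera("scene");a=cv2.resize(c["image"][120:330,200:480,::-1],(400,300))
c=camera("top");b=cv2.resize(c["image"][150:360,190:470,::-1],(400,300))
cv2.imwrite("pics/s4.png",np.hstack([a,b]))
E
```

```text
tcp [504.5 210.6 146.8] F [0.8 0.9 0.1] t 7.7
  tgt [485. 195. 150.] 41.0 rot [-0.006 -0.001 -0.003] sh [  0.7 -25.   -3. ]
  tgt [473. 186. 150.] 50.0 rot [-0.006 -0.002 -0.153] sh [  2.3 -40.1  -3. ]
  tgt [462. 176. 150.] 58.0 rot [-0.006 -0.002 -0.303] sh [  1.5 -55.3  -2.9]
  tgt [452. 164. 150.] 67.0 rot [-0.006 -0.002 -0.453] sh [ -1.5 -70.3  -2.8]
  tgt [445. 150. 150.] 75.0 rot [-0.006 -0.003 -0.603] sh [ -6.7 -84.6  -2.7]
  tgt [439. 136. 150.] 84.0 rot [-0.006 -0.003 -0.753] sh [-14.  -97.9  -2.6]
  tgt [436. 121. 150.] 92.0 rot [-0.006 -0.004 -0.903] sh [ -23.2 -110.1   -2.5]
```

View pics/s4.png

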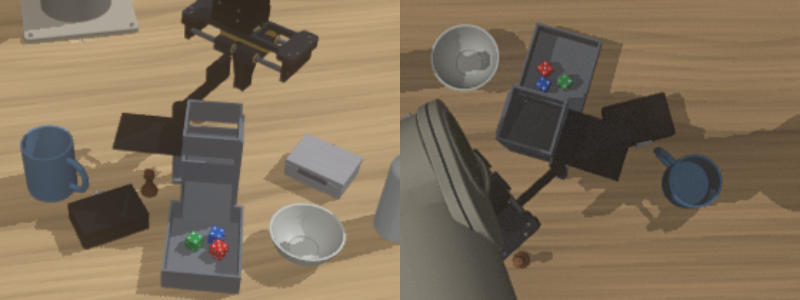

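The finger is now on the shaft side of the open arm (242,70 in the left view), with the dice still in the tray. I push back counter-clockwise.

Request:
{"name": "jog_arm", "arguments": {"plan": [[0, 0, 0, 0, -8, -1, -1], [0, 0, 0, 0, -16, -2, -1], [0, 0, 0, 1, -25, -3, -1], [0, 0, -0.07, 2, -32, -3, -1], [0, 0, -0.15, 2, -40, -3, -1], [0, 0, -0.23, 2, -48, -3, -1], [0, 0, -0.3, 1, -55, -3, -1], [0, 0, -0.38, 0, -63, -3, -1], [0, 0, -0.45, -2, -70, -3, -1], [0, 0, -0.53, -4, -77, -3, -1], [0, 0, -0.6, -7, -85, -3, -1], [0, 0, -0.6, -7, -85, -3, -1]]}}

```text
time: 9.0
ee_pos: [0.4469, 0.1504, 0.1542]
eef_rot: [0.129, 0.992, 0.0, 0.0]
ft_force: [0.4, -0.4, 0.5]
width: 0.0002
grip_force: 0.0
```

```bash
python3 - <<'E'
from plan import *
rows([T(g,0,150,1) for g in (1,.85,.7,.55,.4,.25,.1,0)])
E
```

```text
tcp [446.9 150.4 154.2] F [ 0.4 -0.4  0.5] t 9.0
  tgt [445. 150. 150.] 75.0 rot [ 0.001  0.    -0.002] sh [ 1.9 -0.6  4.2]
  tgt [439. 136. 150.] 84.0 rot [ 0.001  0.001 -0.152] sh [  3.5 -15.8   4.1]
  tgt [436. 121. 150.] 92.0 rot [ 0.001  0.001 -0.302] sh [  2.7 -31.    4.1]
  tgt [435. 106. 150.] 101.0 rot [ 0.001  0.001 -0.452] sh [ -0.3 -45.9   4.1]
  tgt [437.  91. 150.] 110.0 rot [ 0.001  0.001 -0.602] sh [ -5.5 -60.2   4.1]
  tgt [440.  76. 150.] 118.0 rot [ 0.001  0.001 -0.752] sh [-12.8 -73.6   4.1]
  tgt [446.  62. 150.] 127.0 rot [ 0.001  0.001 -0.902] sh [-22.  -85.7   4.1]
  tgt [451.  53. 150.] 133.0 rot [ 1.000e-03  1.000e-03 -1.002e+00] sh [-29.1 -93.    4.1]
```

Request:
{"name": "jog_arm", "arguments": {"plan": [[0, 0, -0.08, 2, -8, 2, -1], [0, 0, -0.15, 3, -16, 4, -1], [0, 0, -0.23, 3, -23, 4, -1], [0, 0, -0.3, 3, -31, 4, -1], [0, 0, -0.38, 1, -38, 4, -1], [0, 0, -0.45, 0, -46, 4, -1], [0, 0, -0.53, -3, -53, 4, -1], [0, 0, -0.6, -5, -60, 4, -1], [0, 0, -0.68, -9, -67, 4, -1], [0, 0, -0.75, -13, -74, 4, -1], [0, 0, -0.83, -17, -80, 4, -1], [0, 0, -0.83, -17, -80, 4, -1]]}}

```text
time: 10.2
ee_pos: [0.4435, 0.0691, 0.1499]
eef_rot: [-0.281, 0.96, 0.0, 0.0]
ft_force: [-0.2, 0.1, -0.7]
width: 0.0004
grip_force: 0.0
```

```bash
python3 - <<'E'
from plan import *
rows([T(g,0,150,1) for g in (.17,.1,0,-.05)])
E
```

```text
tcp [443.5  69.1 149.9] F [-0.2  0.1 -0.7] t 10.2
  tgt [443.  68. 150.] 123.0 rot [-0.     0.001 -0.004] sh [ 0.6 -0.5 -0.1]
  tgt [446.  62. 150.] 127.0 rot [-0.     0.001 -0.074] sh [ 1.6 -7.6 -0.1]
  tgt [451.  53. 150.] 133.0 rot [-0.     0.001 -0.174] sh [  2.2 -17.7  -0.1]
  tgt [454.  49. 150.] 135.0 rot [-0.     0.001 -0.224] sh [  2.1 -22.8  -0.1]
```

Request:
{"name": "jog_arm", "arguments": {"plan": [[0, 0, -0.04, 1, -4, 0, -1], [0, 0, -0.07, 1.5, -7.5, 0, -1], [0, 0, -0.11, 2, -11, 0, -1], [0, 0, -0.15, 2, -14, 0, -1], [0, 0, -0.17, 2, -16, 0, -1], [0, 0, -0.17, 2, -17, 0, -1], [0, 0, -0.17, 2, -17, 0, -1]]}}

```text
time: 10.9
ee_pos: [0.4508, 0.0545, 0.1496]
eef_rot: [-0.361, 0.932, 0.0, 0.0]
ft_force: [0.1, 0.2, -0.2]
width: 0.0003
grip_force: 0.2
```

Request:
{"name": "jog_arm", "arguments": {"plan": [[0, 0, 0, 0, -1, 0, -1], [0, 0, 0, 0, -2, 0, -1], [0, 0, 0, 0, -2, 0, -1]]}}

```text
time: 11.2
ee_pos: [0.4522, 0.0528, 0.1495]
eef_rot: [-0.362, 0.932, 0.0, 0.0]
ft_force: [-0.6, 0.1, -0.2]
width: 0.0002
grip_force: 0.2
```

Request:
{"name": "jog_arm", "arguments": {"plan": [[0, 0, 0, 0, -1, 0, -1], [0, 0, 0, 0, -2, 0, -1], [0, 0, 0, 0, -2, 0, -1]]}}

```text
time: 11.5
ee_pos: [0.4535, 0.0512, 0.1495]
eef_rot: [-0.362, 0.932, 0.0, -0.0]
ft_force: [-1.1, 0.0, -0.7]
width: 0.0006
grip_force: 0.1
```

Request:
{"name": "jog_arm", "arguments": {"plan": [[0, 0, 0, 0, -1, 0, -1], [0, 0, 0, 0, -2, 0, -1], [0, 0, 0, 0, -2, 0, -1]]}}

```text
time: 11.8
ee_pos: [0.4542, 0.0505, 0.1494]
eef_rot: [-0.362, 0.932, 0.001, -0.001]
ft_force: [-4.5, 2.6, 2.4]
width: 0.0005
grip_force: 3.0
```

The shut stop shows in the force reading. I press 1 mm more, then back away and lift clear.

Request:
{"name": "jog_arm", "arguments": {"plan": [[0, 0, 0, 0, -1, 0, -1], [0, 0, 0, 0, -1, 0, -1], [0, 0, 0, 0, 6, 0, -1], [0, 0, 0, 0, 20, 0, -1], [0, 0, 0, 0, 35, 0, -1], [0, 0, 0, 0, 35, -30, -1], [0, 0, 0, 0, 35, -70, -1], [0, 0, 0, 0, 35, -70, -1]]}}

```text
time: 12.6
ee_pos: [0.4336, 0.0763, 0.2242]
eef_rot: [-0.362, 0.932, -0.0, 0.004]
ft_force: [0.6, -0.4, -1.0]
width: 0.0007
grip_force: 0.0
```

```bash
python3 - <<'E'
from plan import *
rows([(np.array([300.,400,250]),np.radians(90))])
E
```

```text
tcp [433.6  76.3 224.2] F [ 0.6 -0.4 -1. ] t 12.6
  tgt [300. 400. 250.] 90.0 rot [-0.     0.008  0.741] sh [-120.1  328.9  -25.9]
```

Request:
{"name": "jog_arm", "arguments": {"plan": [[0, 0, 0.07, -12, 33, -10, -1], [0, 0, 0.15, -24, 66, -20, -1], [0, 0, 0.22, -36, 99, -26, -1], [0, 0, 0.3, -48, 132, -26, -1], [0, 0, 0.37, -60, 165, -26, -1], [0, 0, 0.45, -72, 198, -26, -1], [0, 0, 0.52, -84, 230, -26, -1], [0, 0, 0.6, -96, 263, -26, -1], [0, 0, 0.67, -108, 296, -26, -1], [0, 0, 0.74, -120, 329, -26, -1], [0, 0, 0.74, -120, 329, -26, -1]]}}

```text
time: 13.7
ee_pos: [0.2946, 0.4032, 0.2447]
eef_rot: [-0.002, 1.0, 0.0, -0.001]
ft_force: [0.1, -0.2, -0.2]
width: 0.0005
grip_force: 0.0
```

```bash
python3 - <<'E'
from h import *
from bench import camera
c=camera("top");measure(c)
b=cv2.resize(c["image"][150:360,190:470,::-1],(400,300))
c=camera("scene");a=cv2.resize(c["image"][120:330,200:480,::-1],(400,300))
cv2.imwrite("pics/s5.png",np.hstack([a,b]))
E
```

```text
comp px [257 209  51  50 497] z 0.1712 mean [0.6042 0.143  0.1689]
  rect mm [602.3 141.5] [84.6 80.8] 72.6
comp px [325 293  22  22 166] z 0.1724 mean [0.4624 0.0375 0.1724]
  rect mm [462.4  37.5] [48.6 10.9] 44.0
```

View pics/s5.png

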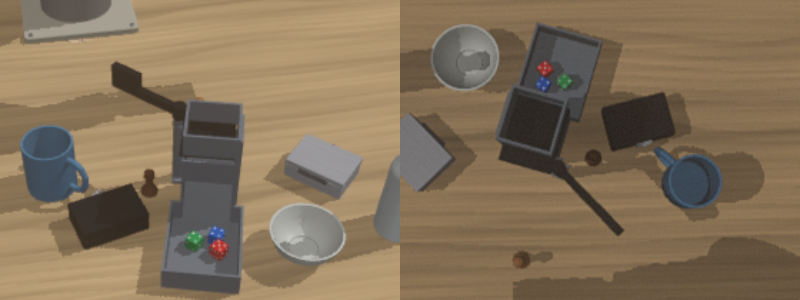

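The gate is shut: the arm measures 43–44° against the 42.6° stop, and I felt the stop. All three dice are in the tray and the bystanders have not moved.

```bash
python3 -c "
from bench import order;print(order.close_job())"
```

```text
the job is handed in; nothing more can be done
None
```

Job handed in: the gate was pushed to its open stop, all three dice dropped into the tray, and the gate was pushed back to its shut stop, with the robot clear and the bystanders undisturbed in the last pictures.

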